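Switch on and zero the bean scale

TASK

The bean scale on the desk has its empty bowl on the pan: with the fingertips, lightly press the scale's large round key down until it stays in, and only then press its long bar key down and let it spring back up. Do not press the small round key, do not touch the pan or the bowl, and leave the other things on the desk where they are; nothing is to be picked up. Finish with the hand clear of everything.

Things in the scene. Friction and masses are not known exactly. Their poses are not given: they have to be found in the camera images.
- scale: White bench scale, 260 mm deep (its x), 230 mm wide (its y), 35 mm high, fixed; origin on the desk under its centre, z up. On its front edge (-x, towards the robot) a dark strip has three grey keys in a row, at x = -95 mm and y = -64, 0 and 64 mm, 13 mm proud; which key is in which place varies. A steel pan is behind.
- pan: Round steel weighing pan, 150 mm across, fixed to the scale 50 mm behind (+x of) the scale's centre; origin on its axis at the housing's top, pan surface 12 mm higher (47 mm above the desk). Not to be touched.
- key_round_top (a point): Centre of the top face of the large round key, a flat grey disc of 30 mm diameter, top 48 mm above the desk when out; moves with it. Same axes as the scale. The cap sits on a rubber cushion that gives up to 5 mm more (2.5 N per mm) besides the key's 6 mm travel: for a full press the face sinks about 7 to 9 mm.
- key_round (a joint): How far the large round key is pressed down: 0 out, 0.006 m fully in. It slides against about 2.5 N of friction, has no spring and stays where it is left; counts as in from 0.004 m. Over 25 N on a key is too hard.
- key_bar_top (a point): Centre of the top face of the long bar key, a grey bar 48 mm long (along the scale's y) and 18 mm wide, top 48 mm above the desk when up; moves with it. Same axes as the scale. The cap sits on a rubber cushion that gives up to 5 mm more (2.5 N per mm) besides the key's 6 mm travel: for a full press the face sinks about 7 to 9 mm.
- key_bar (a joint): How far the bar key is pressed down: 0 up, 0.006 m fully down. Spring: about 1 N to start, 4 N fully down; it springs back when let go. Counts as pressed from 0.003 m.
- key_small_top (a point): Centre of the top face of the small round key, a grey disc of 16 mm diameter, top 48 mm above the desk when up. Same axes as the scale. Not to be pressed.
- key_small (a joint): How far the small round key is pressed down: 0 up, 0.006 m fully down (spring, 1 to 4 N). Must stay up.
- bowl: Empty white plastic bowl, rim 112 mm across, 42 mm high, loose on the pan; origin at the centre of its underside.
- timer: White puck-shaped timer, 68 mm across, 26 mm high, with a grey 30 mm round button 6 mm high on top; loose on the desk to the right of the scale's front. Looks like the round key but is a bystander. Origin under its centre.
- mug: White mug, 80 mm across, 90 mm high, loose, left of the scale. Origin under its centre.
- tin: Steel tin with a paper label, 62 mm across, 80 mm high, loose, right of the scale. Origin under its centre.
- spoon: Steel spoon, 160 mm long (its x), lying loose on the desk in front of the scale. Origin on its underside near the middle.
- phone: Phone lying loose flat, 150 x 74 x 10 mm, to the right of the scale. Origin under its centre.
- notes: Block of pink note paper, 76 x 76 x 22 mm, loose, to the left of the scale. Origin under its centre.
There are look-alikes about, which are no part of the job. Leave any blue or green look-alike of the bowl alone.

How it is judged:
By the outcome, as a careful person would: the job done as asked, in the order asked, and still so for the second after the job is handed in, with the robot touching nothing.
It also fails if it takes over 40 s, if anything falls off the work surface, if the arm or the gripper's body presses on something with over 40 N, if the wrist force passes 120 N, or if a joint passes its speed limit or range.

ROBOT

A 7-joint arm with a two-finger parallel gripper is mounted at the origin on the work surface. World frame = base frame: x ahead of the robot, y to its left, z up, the work surface at z = 0. Lengths are in m, angles in rad, forces in N, time in s.
With the tool pointing down it reaches from about 0.425 to 1.025 m from the base axis. Payload 3.6 kg.
Tool frame: the origin (TCP) lies between the finger pads; the fingertips stand 19 mm ahead of it and the grasp point (between the pads) is the TCP; z points along the fingers, y is the line along which they close (so a half turn about z gives the same grasp; the last joint's range is limited). The gripper opens to 85 mm and grips with 20 to 120 N. Pads are 22 mm wide; open, the fingers measure 114 mm over their backs; the gripper's body (76 mm by 85 mm) begins 54 mm behind the grasp point. The pads swing forward as they close: fully open they stand 13 mm farther back than shut.
Start: joints at [-1.357, 0.591, 0.048, 1.609, -0.033, 0.943, -0.034], TCP at [0.219, 0.691, 0.25] pointing down, gripper open.
Joint ranges: [-2.69, 2.69], [-0.47, 2.24], [-1.27, 1.36], [0.19, 2.51], [-1.53, 4.68], [0.08, 2.07], [-3.09, 3.09]. Speed limits (rad/s): [2.57, 2.57, 3.14, 3.14, 3.14, 3.14, 3.14].

INTERFACE

Orientations are given as a unit quaternion [x, y, z, w].
In Python, from station import env gives the robot as it stands.
- The arm moves only by the shell command python3 -m jog 'ROWS' [FORCE]. ROWS is JSON, a list that holds one entry, the list of rows, each a list of 7 numbers: the shift along the tool's x, y, z in m, then the turn, a rotation vector about the tool's x, y, z in rad, then the closure, from -1 (fully open) to 1 (shut). A call has 1 to 12 rows; each row shifts and turns the commanded pose from where the row before left it, along the tool's axes as they then stand; what a row does not reach is not made up. A row lasts 1/10 s, in which the tool goes at most 50 mm and 8.59 degrees, less where a joint would pass 70% of its speed; a pose out of reach is approached as far as the arm can. A call with a gripper value outside its range is refused whole. The fingers move at their own pace and stop on an object; FORCE is the grip in N (left out, the last holds). Time passes only in rows, so rows that do not move let the fingers close. It gives the time, the measured TCP pose, the force, the opening and the grip force at its end, in the units of the state.
- env.get_state(): the state, without advancing time (a new reading comes with each control period).
- env.get_image(name): name is "side" or "top"; returns the picture (420x560x3 uint8, red, green, blue); there is no depth.
- env.camera_model(name): a dict with "fx", "fy", "cx", "cy" (pixels), "xyz" and "attitude" of the camera in the world. Camera axes: x right, y down, z forward; pixel columns grow to the right and rows downward; lengths in m; the calibration is good to about 2 mm. A picture is of the moment at which its call begins. camera_model takes no time and is no camera call.
- env.job_done(): hands the job in; it is judged then, once.
Trained networks look in the newest picture that a camera, given by its name, has taken for a name from the list of things; names that differ only in an ending like _2 or _b are one class to them, and where a whole thing is asked for, a point or a joint stands for the part that bears it (a point fixed in the world has none). Each returns a list of dicts, best first, with "p" (0 to 1); they miss things now and then, are a little off and sometimes report something else, mostly with a low value. They report only what shows in the picture. A call takes as long as a camera call. They do not tell look-alikes from the thing itself.
- env.cut_out(camera, query): "pixels" (420x560 bool, what is visible of it) and "extent" ([left, top, right, bottom] as shares, 0 to 1, of the picture: columns of its width, rows of its height, round what is visible of it).
- env.mark_of(camera, query): "at" ([column, row] as shares, 0 to 1, of the picture: columns of its width, rows of its height: a listed point, or the origin of a listed thing).
The state is a dict: "time_s": time; "joint_positions": joint angles; "dq": joint speeds; "joint_torque": joint torques, N m; "position": TCP position; "tool_rot": TCP orientation; "force": force on the tool from outside, world axes, zero at the start; "moment": the same for the moment, N m; "width": finger opening in m; "gripper_force": force on a finger pad.
Only numpy, scipy, OpenCV 4.12 (cv2) and the standard library are available. Lean on these libraries where they do the work, as an engineer would, in place of code of your own. Each camera call takes 0.05 s, during which the arm holds its last target. There are 200 camera calls.

## Working session

There is one attempt and no reset: what is moved stays moved. The work goes in short steps, Python scripts to look and compute and a shell command to move; the robot and the scene stay as the last step left them, time stands still between calls to the robot, and variables do not carry over. Pictures are saved under pics/ and viewed, at most 10 in all, crops included, and the job is handed in when it is done.

```bash
mkdir -p pics; ls
cat > h.py <<'E'
import numpy as np,cv2
from scipy.spatial.transform import Rotation as R
from station import env
def ray(cam,at):
    m=env.camera_model(cam);u,v=at[0]*560,at[1]*420
    a=np.array(m["attitude"]);r=R.from_quat(a) if a.shape==(4,) else R.from_matrix(a)
    return np.array(m["xyz"]),r.apply([(u-m["cx"])/m["fx"],(v-m["cy"])/m["fy"],1])
def onz(cam,at,z):
    o,d=ray(cam,at);return o+d*(z-o[2])/d[2]
def save(cam,n,crop=None,s=1):
    i=env.get_image(cam)[:,:,::-1]
    if crop:i=i[crop[1]:crop[3],crop[0]:crop[2]]
    cv2.imwrite("pics/"+n,cv2.resize(i,None,fx=s,fy=s,interpolation=cv2.INTER_CUBIC))
E
python3 - <<'E'
from h import *
np.set_printoptions(precision=4,suppress=True)
save("top","t1.png",s=1.4);save("side","s1.png",s=1.4)
for c in("top","side"):
    print(c,env.camera_model(c))
    for q,z in(("key_round_top",.048),("key_bar_top",.048),("key_small_top",.048),("scale",0),("pan",.035),("timer",0),("bowl",.047)):
        for r in env.mark_of(c,q)[:3]:print(q,round(r["p"],2),np.array(r["at"])*[560,420],onz(c,r["at"],z))
s=env.get_state();print(s["position"],s["tool_rot"],s["time_s"],s["width"])
E
```

```text
pics
top {'fx': 390.39646847042184, 'fy': 390.39646847042184, 'cx': 283.2187772463182, 'cy': 207.76380283169226, 'xyz': array([ 0.4509, -0.0075,  1.0273]), 'attitude': array([ 0.7065, -0.7019,  0.054 , -0.0729])}
key_round_top 0.48 [298.592 232.89 ] [ 0.5646 -0.0199  0.048 ]
key_round_top 0.26 [303.8   203.616] [ 0.6397 -0.033   0.048 ]
key_round_top 0.21 [317.52  240.282] [ 0.5463 -0.0673  0.048 ]
key_bar_top 0.47 [316.4   240.786] [ 0.545  -0.0645  0.048 ]
key_small_top 0.38 [274.176 226.59 ] [0.5802 0.0419 0.048 ]
scale 0.8 [301.616 203.28 ] [ 0.6499 -0.0284  0.    ]
scale 0.38 [284.088 276.612] [0.4561 0.0169 0.    ]
pan 0.63 [313.32  181.818] [ 0.7003 -0.0582  0.035 ]
timer 0.64 [364.672 236.502] [ 0.5617 -0.1939  0.    ]
bowl 0.78 [398.216 291.396] [ 0.4228 -0.2629  0.047 ]
bowl 0.77 [215.6   208.908] [0.6252 0.1928 0.047 ]
bowl 0.7 [182.672 163.884] [0.7449 0.2845 0.047 ]
side {'fx': 531.9809398589265, 'fy': 531.9809398589265, 'cx': 287.80947207852495, 'cy': 206.27994302382945, 'xyz': array([0.5512, 1.0307, 0.7422]), 'attitude': array([-0.0266,  0.8818, -0.4708,  0.0115])}
key_round_top 0.53 [308.504 204.498] [ 0.5594 -0.015   0.048 ]
key_bar_top 0.66 [315.    189.504] [ 0.5451 -0.0827  0.048 ]
key_small_top 0.37 [294.616 217.896] [0.5895 0.0421 0.048 ]
scale 0.72 [270.816 212.1  ] [ 0.6519 -0.0474  0.    ]
scale 0.7 [314.384 187.404] [ 0.5465 -0.1701  0.    ]
pan 0.87 [251.888 200.004] [ 0.6974 -0.0454  0.035 ]
timer 0.79 [311.024 183.918] [ 0.5558 -0.1872  0.    ]
bowl 0.85 [239.176 157.584] [ 0.7533 -0.2346  0.047 ]
bowl 0.77 [250.6   192.906] [ 0.7017 -0.0584  0.047 ]
bowl 0.66 [199.528 311.22 ] [0.7477 0.3457 0.047 ]
[0.219  0.6912 0.2504] [0.1528 0.9883 0.0001 0.    ] 0.8 0.08536271737234839
```

View pics/t1.png

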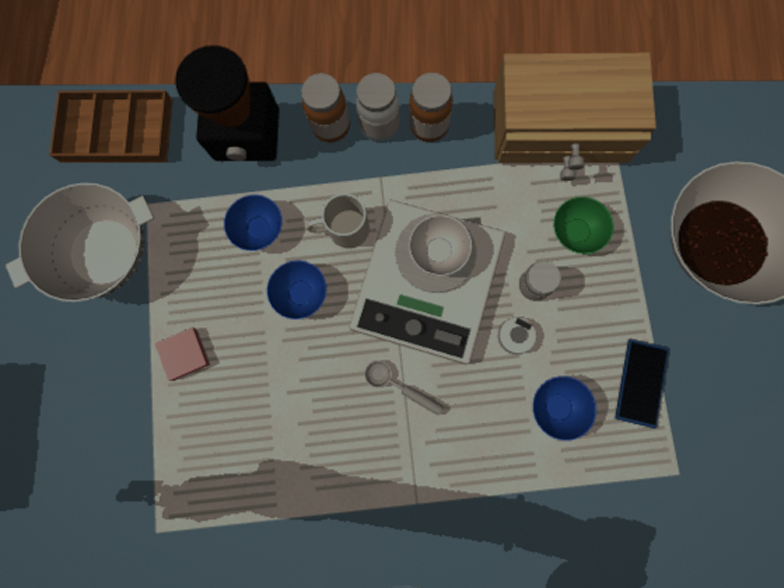

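View pics/s1.png

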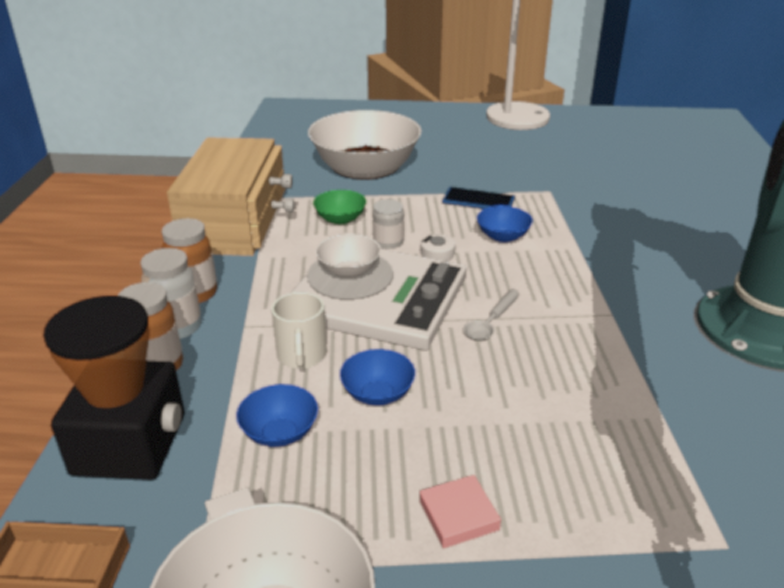

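Run:
```python
from h import *
save("top","t2.png",(250,150,390,260),5)
```

```text
(no output)
```

View pics/t2.png

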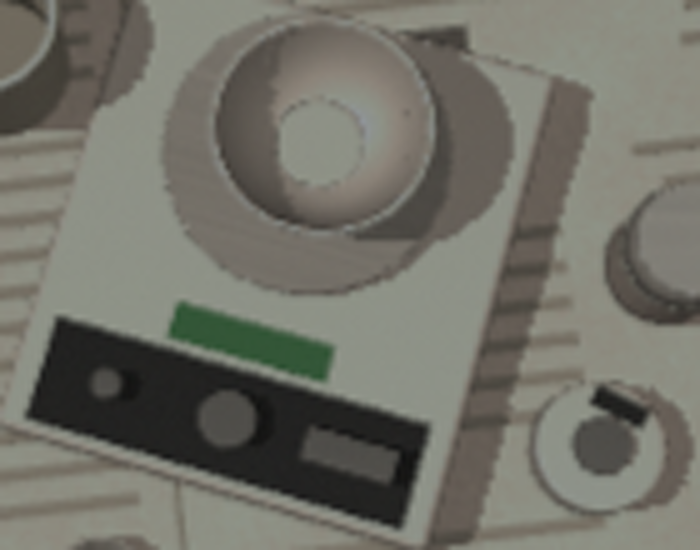

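The top view shows the scale at about (300,205), with its key strip in front. Candidates for the large round key:
- **Small disc:** (271,227), which is the small key.
- **Large disc:** (296,234), in the middle of the strip.
- **Timer button:** (370,239), on a puck off the scale.

By the description I choose the middle disc at (296,234). The close crop confirms it is the larger disc on the strip, with the bar key at (320,241) to its right. The bowl on the pan is white, and the blue and green bowls are look-alikes.

Run:
```python
from h import *
np.set_printoptions(precision=4,suppress=True)
px=dict(small=(271.2,226.6),round=(295.6,233.6),bar=(320,241.2))
P={k:onz("top",(u/560,v/420),.048) for k,(u,v) in px.items()}
# triangulate round & bar using side marks too
S=dict(round=(308.5,204.5),bar=(315,189.5),small=(294.6,217.9))
print(P,{k:onz("side",(u/560,v/420),.048) for k,(u,v) in S.items()})
d=P["small"]-P["bar"];print("len",np.linalg.norm(d),"yaw of scale y",np.degrees(np.arctan2(d[1],d[0])))
s=env.get_state();r=R.from_quat(s["tool_rot"]);print(r.as_matrix())
print("tool y yaw",np.degrees(np.arctan2(*r.as_matrix()[1::-1,1])))
print("delta tool",r.inv().apply(P["round"]+[0,0,.12]-s["position"]),s["joint_positions"])
```

```text
{'small': array([0.5802, 0.0494, 0.048 ]), 'round': array([ 0.5628, -0.0123,  0.048 ]), 'bar': array([ 0.544 , -0.0735,  0.048 ])} {'round': array([ 0.5594, -0.015 ,  0.048 ]), 'bar': array([ 0.5451, -0.0827,  0.048 ]), 'small': array([0.5895, 0.0421, 0.048 ])}
len 0.12813162915753987 yaw of scale y 73.59470001933822
[[-0.9533  0.302   0.0001]
 [ 0.302   0.9533  0.    ]
 [-0.0001  0.0001 -1.    ]]
tool y yaw 72.42059743104664
delta tool [-0.5402 -0.5668  0.0824] [-1.3575  0.5911  0.0484  1.6085 -0.0333  0.9427 -0.0337]
```

```bash
python3 -m jog '[[[-0.027,-0.028,0,0,0,0,1],[-0.027,-0.028,0,0,0,0,1],[-0.027,-0.028,0,0,0,0,1],[-0.027,-0.028,0,0,0,0,1],[-0.027,-0.028,0,0,0,0,1],[-0.027,-0.028,0,0,0,0,1],[-0.027,-0.028,0,0,0,0,1],[-0.027,-0.028,0,0,0,0,1],[-0.027,-0.028,0,0,0,0,1],[-0.027,-0.028,0,0,0,0,1],[-0.027,-0.028,0,0,0,0,1],[-0.027,-0.028,0,0,0,0,1]]]' 20
python3 -m jog '[[[-0.027,-0.028,0,0,0,0,1],[-0.027,-0.028,0,0,0,0,1],[-0.027,-0.028,0,0,0,0,1],[-0.027,-0.028,0,0,0,0,1],[-0.027,-0.028,0,0,0,0,1],[-0.027,-0.028,0.02,0,0,0,1],[-0.027,-0.028,0.03,0,0,0,1],[-0.027,-0.03,0.03,0,0,0,1],[0,0,0,0,0,0,1],[0,0,0,0,0,0,1],[0,0,0,0,0,0,1]]]'
python3 - <<'E'
from h import *
s=env.get_state();r=R.from_quat(s["tool_rot"]);p=s["position"];print(r.as_rotvec(),s["width"],s["time_s"],s["force"])
for k,P in dict(round=[.5627,-.0125,.067],bar=[.544,-.0735,.067]).items():print(k,r.inv().apply(np.array(P)-p).round(4))
E
```

```text
time_s: 2.05
position: [0.4271, 0.2717, 0.2507]
tool_rot: [0.153, 0.988, 0.0, 0.0]
force: [0.7, 0.4, -0.2]
width: 0.0003
gripper_force: 0.0
time_s: 3.15
position: [0.5641, -0.0062, 0.171]
tool_rot: [0.152, 0.988, 0.001, 0.0]
force: [-0.1, 0.6, 0.7]
width: 0.0
gripper_force: 0.0
[4.77657712e-01 3.10454076e+00 1.63044532e-03] 4.915160405241508e-06 3.15 [-0.10735861  0.55145458  0.65423008]
round [-0.0005 -0.0066  0.104 ]
bar [-0.001  -0.0704  0.1039]
```

```bash
python3 -m jog '[[[0,-0.0065,0.02,0,0,0,1],[0,0,0.03,0,0,0,1],[0,0,0.03,0,0,0,1],[0,0,0.01,0,0,0,1],[0,0,0,0,0,0,1],[0,0,0,0,0,0,1]]]'
python3 - <<'E'
from h import *
s=env.get_state();r=R.from_quat(s["tool_rot"]);p=s["position"];print(p,s["force"])
for k,P in dict(round=[.5627,-.0125,.067],bar=[.544,-.0735,.067]).items():print(k,r.inv().apply(np.array(P)-p).round(4))
save("side","s2.png",(240,120,400,240),5)
E
```

```text
time_s: 3.75
position: [0.5628, -0.0128, 0.0817]
tool_rot: [0.152, 0.988, 0.0, 0.001]
force: [0.8, -0.1, 0.8]
width: -0.0001
gripper_force: 0.0
[ 0.56280995 -0.01280947  0.08169892] [ 0.75166401 -0.12984737  0.7860181 ]
round [0.0002 0.0002 0.0147]
bar [-0.0003 -0.0636  0.0146]
```

View pics/s2.png

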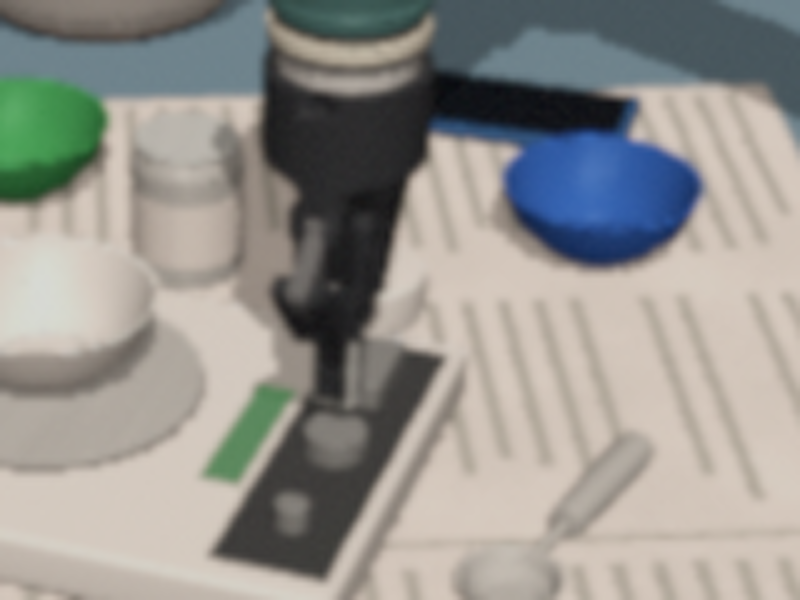

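The side crop shows the closed tips at (335,405), right above the round key at (337,430) and clear of the bowl and pan. I'll press down now.

```bash
python3 -m jog '[[[0,0,0.01,0,0,0,1],[0,0,0.003,0,0,0,1],[0,0,0.002,0,0,0,1],[0,0,0.002,0,0,0,1],[0,0,0,0,0,0,1],[0,0,0,0,0,0,1]]]'
python3 -m jog '[[[0,0,0.002,0,0,0,1],[0,0,0.002,0,0,0,1],[0,0,0,0,0,0,1],[0,0,0,0,0,0,1]]]'
```

```text
time_s: 4.4
position: [0.562, -0.0136, 0.0636]
tool_rot: [0.153, 0.988, 0.0, 0.0]
force: [-0.2, 0.5, 0.8]
width: 0.0
gripper_force: 0.8
time_s: 4.8
position: [0.562, -0.0137, 0.0596]
tool_rot: [0.153, 0.988, 0.0, 0.0]
force: [-1.4, 0.6, 4.1]
width: 0.0
gripper_force: 1.9
```

```bash
python3 -m jog '[[[0,0,0.002,0,0,0,1],[0,0,0,0,0,0,1],[0,0,0,0,0,0,1]]]'
python3 -m jog '[[[0,0,0.002,0,0,0,1],[0,0,0,0,0,0,1],[0,0,0,0,0,0,1]]]'
```

```text
time_s: 5.1
position: [0.5621, -0.0137, 0.0579]
tool_rot: [0.153, 0.988, 0.0, 0.0]
force: [-0.4, 0.6, 8.4]
width: 0.0
gripper_force: 3.9
time_s: 5.4
position: [0.5621, -0.0137, 0.0564]
tool_rot: [0.153, 0.988, 0.0, 0.0]
force: [-2.4, 0.5, 11.8]
width: -0.0003
gripper_force: 5.7
```

The force climbs about 2.3 N/mm up to 12 N, so the round key is at its stop. I'll lift, check that it stayed in, and move over the bar.

```bash
python3 -m jog '[[[0,0,-0.01,0,0,0,1],[0,0,-0.03,0,0,0,1],[0,-0.03,0,0,0,0,1],[0,-0.033,0,0,0,0,1],[0,0,0,0,0,0,1],[0,0,0,0,0,0,1]]]'
python3 - <<'E'
from h import *
s=env.get_state();r=R.from_quat(s["tool_rot"]);p=s["position"];print(p,s["force"])
for k,P in dict(bar=[.544,-.0735,.067]).items():print(k,r.inv().apply(np.array(P)-p).round(4))
save("side","s3.png",(240,120,400,240),5)
E
```

```text
time_s: 6.0
position: [0.5424, -0.075, 0.0954]
tool_rot: [0.154, 0.988, -0.0, -0.0]
force: [0.8, 0.5, -0.8]
width: -0.0002
gripper_force: 0.0
[ 0.54242156 -0.07499289  0.0953695 ] [ 0.7515287   0.51868816 -0.75789563]
bar [-0.0011  0.0019  0.0284]
```

View pics/s3.png

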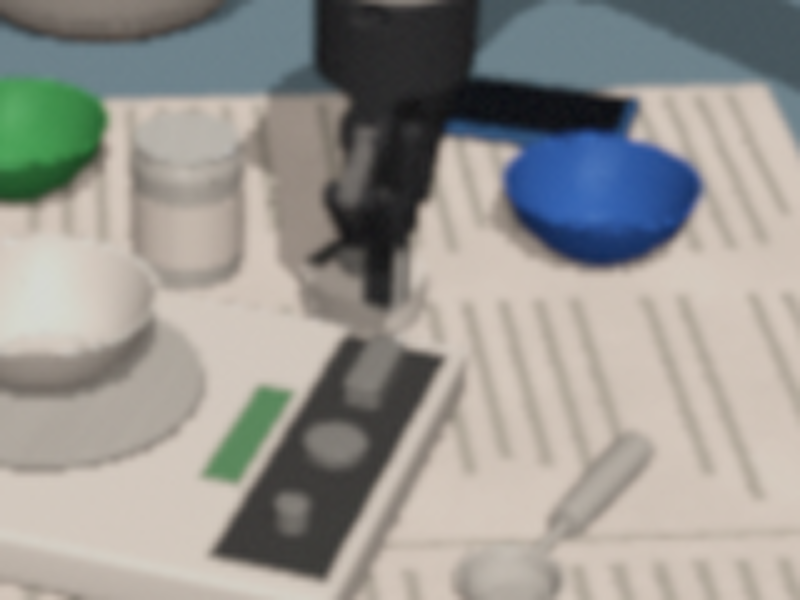

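The round key now sits visibly lower at (337,445), and the tips hover over the bar at (375,365). Next is the bar press.

```bash
python3 -m jog '[[[-0.001,0.002,0.015,0,0,0,1],[0,0,0.01,0,0,0,1],[0,0,0.004,0,0,0,1],[0,0,0.003,0,0,0,1],[0,0,0.002,0,0,0,1],[0,0,0,0,0,0,1],[0,0,0,0,0,0,1]]]'
python3 -m jog '[[[0,0,0.002,0,0,0,1],[0,0,0.002,0,0,0,1],[0,0,0,0,0,0,1],[0,0,0,0,0,0,1]]]'
```

```text
time_s: 6.75
position: [0.5444, -0.0718, 0.0617]
tool_rot: [0.153, 0.988, 0.0, -0.0]
force: [-0.6, 1.9, 4.2]
width: -0.0002
gripper_force: 1.4
time_s: 7.15
position: [0.5446, -0.072, 0.058]
tool_rot: [0.153, 0.988, 0.0, 0.0]
force: [-1.6, 2.3, 8.0]
width: -0.0001
gripper_force: 3.8
```

```bash
python3 -m jog '[[[0,0,0.001,0,0,0,1],[0,0,0,0,0,0,1],[0,0,0,0,0,0,1]]]'
python3 -m jog '[[[0,0,-0.005,0,0,0,1],[0,0,-0.02,0,0,0,1],[0,0,-0.04,0,0,0,1],[0,0,-0.04,0,0,0,1],[0.03,0,-0.03,0,0,0,1],[0.04,0,0,0,0,0,1],[0.04,0,0,0,0,0,1],[0,0,0,0,0,0,1],[0,0,0,0,0,0,1]]]'
python3 - <<'E'
from h import *
save("side","s4.png",(240,120,400,240),5)
s=env.get_state();print(s["position"],s["force"],s["time_s"])
E
```

```text
time_s: 7.45
position: [0.5446, -0.072, 0.0572]
tool_rot: [0.153, 0.988, 0.0, 0.0]
force: [-1.6, 2.1, 8.9]
width: 0.0001
gripper_force: 4.7
time_s: 8.35
position: [0.4392, -0.0393, 0.1916]
tool_rot: [0.153, 0.988, -0.0, 0.0]
force: [0.1, 0.1, 0.1]
width: -0.0001
gripper_force: 0.0
[ 0.44072723 -0.03945533  0.19173431] [-0.08774479  0.03902699 -1.02890899] 8.4
```

View pics/s4.png

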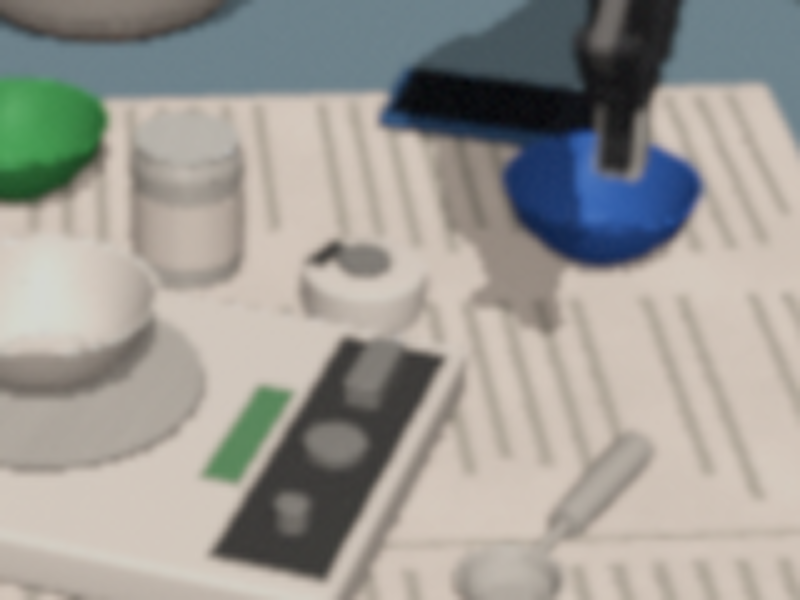

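The side view shows the round key still in at (337,445), the bar back up at (375,370), and the small key, timer, bowl and spoon unmoved. The hand is clear above the desk.

```bash
python3 -c "
from station import env
print(env.job_done())"
```

```text
the job is handed in; nothing more can be done
None
```

I pressed the large round key in and it stayed, then pressed the bar key and let it spring back up. The job is handed in at about 8.4 s with the hand clear, and the last picture showed the small key, bowl, timer and spoon unmoved.

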